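Lock the red carving stop in its outer hole

TASK

On the carving jig, two telescoping stops hold the wooden panel against the far cleat, and the stop with the red end block has been left unlocked, part-way in. Slide the red block out towards the panel until its sprung brass button pops up through the outer hole of the aluminium tube, the one nearer the block, then let go. Leave the stop with the yellow end block locked where it is.

Things in the scene. Friction and masses are not known exactly. Their poses are not given: they have to be found in the camera images.
- red_grip (a point): Centre of the red end block: 36 mm long (along the tube), 30 wide, 72 tall, upright; 57 mm above the table, its underside 3 mm above the 18 mm jig board. x axis: the way it slides out, along the tubes, towards the panel; z up. 45 mm clear on both sides. Locked, its front face is about 6 mm short of the loose panel (150 x 220 x 28 mm, top 46 mm above the table)
- red_slide (a joint): How far the red block and its 25 mm square dark inner tube are slid out, m: 0 = button at the inner hole, 0.08 = at the outer hole (nearer the block). Starts at 0.02 to 0.05, stays where left, takes 3 to 6 N. Button up, it is locked with 2 mm play each way. Outer tube: bare aluminium, 32 mm square, top 79 mm above the table, fixed, ends 30 mm (+ slide) behind the block's centre
- red_button (a joint): How far the red stop's 10 mm brass spring button is pressed down, m: about 0.009 while the tube's wall hides it, 0 when it has popped fully up and stands 6 mm above the outer tube. It pops up by itself on coming under one of the two 14 mm holes (dark when empty), 80 mm apart in the tube's top
- yellow_grip (a point): Centre of the yellow end block of the other stop: same shape, size and height, parallel to the red one, 120 mm from it across the tubes, to its left or right. It starts locked in its outer hole (slid out 80 mm), so it shows how far out the red block has to come. To be left alone

How it is judged (in metres and radians):
At the end, for the whole second after the job is handed in: The red stop is slid out 80 mm (within 4 mm), its button has popped up through the outer hole (pressed less than 2 mm), it is at rest, and the yellow block is within 6 mm of where it started (value of joint red_slide between 0.076 and 0.084 m and value of joint red_button below 0.002 m and velocity of joint red_slide between -0.01 and 0.01 m/s and distance of yellow_grip from where it was at the start of the episode below 0.006 m); the robot touches nothing.
It fails at once if the yellow stop was moved out of its place (by more than 6 mm) (distance of yellow_grip from where it was at the start of the episode above 0.006 m).
It also fails if it takes over 32 s, if anything falls off the work surface, if the arm or the gripper's body presses on something with over 40 N, if the wrist force passes 120 N, or if a joint passes its speed limit or range.

ROBOT

A 6-joint arm with a two-finger parallel gripper is mounted at the origin on the work surface. World frame = base frame: x ahead of the robot, y to its left, z up, the work surface at z = 0. Lengths are in mm, angles in rad, forces in N, time in s.
With the tool pointing down it reaches from about 275 to 1000 mm from the base axis. Payload 8.4 kg.
Tool frame: the origin (TCP) lies midway between the tips of the shut fingers; the grasp point (between the pads) lies r.grasp_offset behind it (r.grasp_offset is the distance from the TCP to the grasp point, in mm); z points along the fingers, y is the direction in which the jaws open and shut (so a half turn about z gives the same grasp; the last joint's range is limited). The gripper opens to 85 mm and grips with 20 to 120 N. Pads are 22 mm wide; open, the fingers measure 114 mm over their backs; the gripper's body (76 mm by 85 mm) begins 54 mm behind the grasp point. The pads swing forward as they close: fully open they stand 13 mm farther back than shut.
Start: joints at [1.135, 0.353, 1.633, -0, 1.155, -0.002], TCP at [262.7, 567.112, 231.281] pointing down, gripper open.
Joint ranges: [-2.63, 2.63], [-0.92, 2.1], [0.06, 2.66], [-1.3, 4.44], [0, 2.69], [-3.02, 3.02]. Speed limits (rad/s): [2.22, 2.22, 2.79, 3.14, 3.14, 3.14].

INTERFACE

Orientations are given as [roll, pitch, yaw] about the fixed x, y, z axes, in that order (R = Rz(yaw) Ry(pitch) Rx(roll)).
In Python, from rig import r gives the robot as it stands.
- The arm moves only by the tool jog_arm, never from a script. Its argument "series" is a list that holds one entry, the list of rows, each a list of 7 numbers: the shift along the tool's x, y, z in cm, then the turn, a rotation vector about the tool's x, y, z in degrees, then the finger opening in cm, from 0 to 8.54. A call has 1 to 5 rows; each row is the pose to reach, as a shift and turn from the pose commanded when the call began, along the tool's axes at that moment; what a row does not reach only later rows make up. A row lasts 1/8 s, in which the tool goes at most 62.5 mm and 10.7 degrees, less where a joint would pass 70% of its speed; a pose out of reach is approached as far as the arm can. A call with a gripper value outside its range is refused whole. The fingers move at their own pace and stop on an object; "newtons" is the grip in N (left out, the last holds). Time passes only in rows, so rows that repeat a pose let the fingers close. It gives the time, the measured TCP pose, the force and the opening at its end, in the units of the state.
- r.sense(): the state, without advancing time (a new reading comes with each control period).
- r.grab_frame(name): name is "scene" or "top"; returns the picture (480x640x3 uint8, red, green, blue); there is no depth.
- r.calibration(name): a dict with "mtx" (3x3 intrinsics, pixels), "dist" ([k1, k2, p1, p2, k3] as OpenCV has them; the pictures are not rectified), "origin" and "attitude" of the camera in the world. Camera axes: x right, y down, z forward; pixel columns grow to the right and rows downward; lengths in mm; the calibration is good to about 2 mm. A picture is of the moment at which its call begins. calibration takes no time and is no camera call.
- r.sign_off(): hands the job in, once; it reports no verdict.
The state is a dict: "clock": time; "qpos": joint angles; "qvel": joint speeds; "joint_efforts": joint torques, N m; "eef_pos": TCP position; "tcp_rot": TCP orientation; "contact_force": force on the tool from outside, world axes, zero at the start; "wrist_torque": the same for the moment, N m; "opening": opening from 0.0 (shut) to 1.0 (fully open).
Only numpy, scipy, OpenCV 4.12 (cv2) and the standard library are available. Lean on these libraries where they do the work, as an engineer would, in place of code of your own. Each camera call takes 0.05 s, during which the arm holds its last target.

## Working session

There is one attempt and no reset: what is moved stays moved. The work goes in short steps, Python scripts to look and compute and a tool call to move; the robot and the scene stay as the last step left them, time stands still between calls to the robot, and variables do not carry over. Pictures are saved under pics/ and viewed, and the job is handed in when it is done.

Besides the shell and the picture viewer there is one more tool, called after "Call:" in YAML: its name, and indented under it one key for each argument. jog_arm: Moves the arm, as the interface text tells. Its arguments: {"type":"object","properties":{"series":{"type":"array","items":{"type":"array","items":{"type":"array","items":{"type":"number"}}}},"newtons":{"type":"number"}},"required":["series"]}

```bash
mkdir -p pics; ls; python3 - <<'E'
from rig import r
import cv2
print(r.sense(), r.grasp_offset)
for n in("scene","top"):
    cv2.imwrite(f"pics/{n}0.png",r.grab_frame(n)[:,:,::-1]); print(r.calibration(n))
E
```

```text
pics
{'clock': 0.0, 'qpos': array([ 1.13461141e+00,  3.53661036e-01,  1.63415339e+00, -1.25589834e-06,
        1.15521383e+00, -2.40859258e-03]), 'qvel': array([ 0.00131618,  0.00061384,  0.00064657, -0.00120248,  0.0006987 ,
       -0.00130077]), 'joint_efforts': array([ 2.70953424e-03, -6.05273366e+01, -3.42062688e+01,  1.26640748e-04,
        9.47699620e-03, -5.62941651e-06]), 'eef_pos': array([262.48457755, 566.66617228, 230.54540184]), 'tcp_rot': array([-3.14015705e+00, -2.30951233e-06,  2.70781684e+00]), 'contact_force': array([0.18562503, 0.15998558, 0.35139279]), 'wrist_torque': array([-0.02135623,  0.01802171, -0.0058989 ]), 'opening': 0.9994227248356566} 18.700000000000003
{'mtx': array([[486.9351709 ,   0.        , 317.95866579],
       [  0.        , 486.9351709 , 244.13038364],
       [  0.        ,   0.        ,   1.        ]]), 'dist': array([-0.13086531,  0.        ,  0.        ,  0.        ,  0.        ]), 'origin': array([870.20280317, 328.40663185, 507.12371361]), 'attitude': array([-2.30677228,  0.01358119,  2.22015495])}
{'mtx': array([[449.95130833,   0.        , 321.40999636],
       [  0.        , 449.95130833, 245.30991685],
       [  0.        ,   0.        ,   1.        ]]), 'dist': array([-0.04469407,  0.        ,  0.        ,  0.        ,  0.        ]), 'origin': array([374.16135939,  31.72241055, 730.20527016]), 'attitude': array([-2.94801339,  0.00739396, -1.56953243])}
```

View pics/scene0.png

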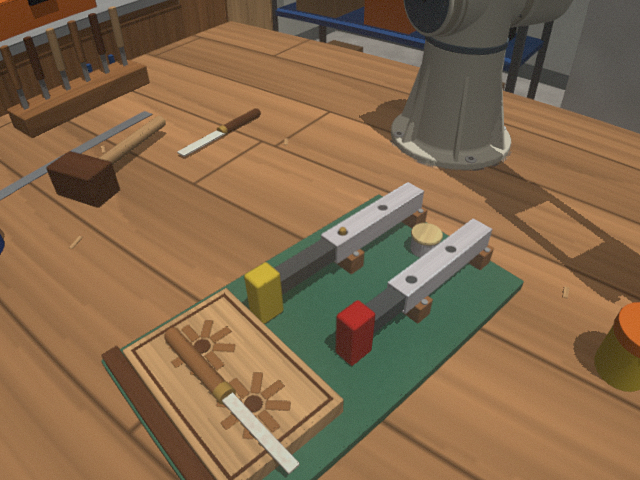

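View pics/top0.png

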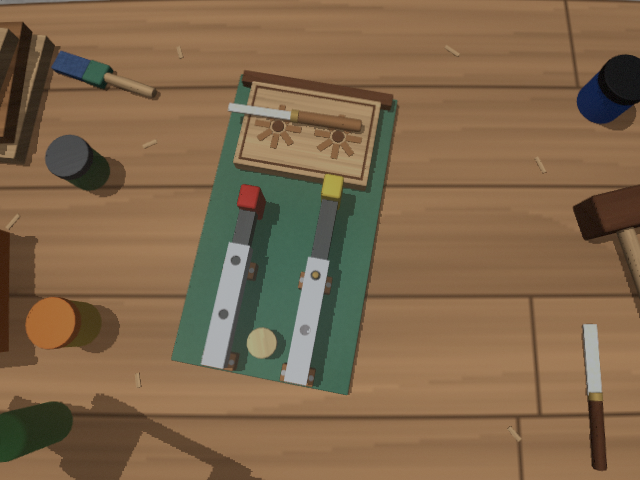

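The top view shows the red block at about (249,197) and the yellow at (333,187). The tube holes are at (236,260) and (223,314), and the yellow button is at (316,275). Next I measure these with masks and rays.

```bash
cat > h.py <<'E'
import numpy as np,cv2
from rig import r
from scipy.spatial.transform import Rotation as R
def ray(n,px):
    c=r.calibration(n)
    u=cv2.undistortPoints(np.array(px,float).reshape(-1,1,2),c["mtx"],c["dist"]).reshape(-1,2)
    d=np.c_[u,np.ones(len(u))]@R.from_euler("xyz",c["attitude"]).as_matrix().T
    return c["origin"],d
def onz(n,px,z):
    o,d=ray(n,px); return o+d*((z-o[2])/d[:,2])[:,None]
def masks(im):
    hsv=cv2.cvtColor(im,cv2.COLOR_RGB2HSV)
    red=cv2.inRange(hsv,(0,200,60),(5,255,255))|cv2.inRange(hsv,(174,200,60),(180,255,255))
    yel=cv2.inRange(hsv,(23,170,60),(32,255,255))
    return hsv,red,yel
E
python3 - <<'E'
from h import *
im={n:cv2.imread(f"pics/{n}0.png")[:,:,::-1].copy() for n in("scene","top")}
for n in im:
    hsv,red,yel=masks(im[n])
    for nm,m in(("red",red),("yel",yel)):
        k,l,s,c=cv2.connectedComponentsWithStats(m)
        i=1+np.argmax(s[1:,4]); v=hsv[:,:,2][l==i]
        print(n,nm,s[i],c[i],np.percentile(v,[5,25,50,75,95]))
        # top face: bright part
        t,_=cv2.threshold(v.reshape(-1,1),0,255,cv2.THRESH_OTSU)
        m2=((l==i)&(hsv[:,:,2]>t)).astype(np.uint8)
        cs=max(cv2.findContours(m2,0,2)[0],key=cv2.contourArea)
        b=cv2.minAreaRect(cs); print("  bright",t,b)
        bp=cv2.boxPoints(b); w=onz(n,bp,93); print(w.round(1)[:,:2].tolist(),"ctr",w.mean(0).round(1),"sides",np.linalg.norm(w[1]-w[0]).round(1),np.linalg.norm(w[2]-w[1]).round(1))
a=im["top"][160:390,165:405]; cv2.imwrite("pics/crop0.png",cv2.resize(a,None,fx=2.5,fy=2.5,interpolation=2)[:,:,::-1])
a=im["scene"][170:380,220:510]; cv2.imwrite("pics/crop1.png",cv2.resize(a,None,fx=2.7,fy=2.7,interpolation=2)[:,:,::-1])
# tubes: bright grey
hsv,_,_=masks(im["top"])
g=cv2.inRange(hsv,(0,0,140),(180,40,255))
k,l,s,c=cv2.connectedComponentsWithStats(g)
for i in range(1,k):
    if s[i,4]>800:
        cs=cv2.findContours((l==i).astype(np.uint8),0,2)[0]; bp=cv2.boxPoints(cv2.minAreaRect(max(cs,key=cv2.contourArea)))
        w=onz("top",bp,79); print("tube",s[i],w.round(1)[:,:2].tolist()); 
        e1,e2=w[1]-w[0],w[2]-w[1]; L=e1 if np.linalg.norm(e1)>np.linalg.norm(e2) else e2
        print(np.linalg.norm(e1),np.linalg.norm(e2),np.degrees(np.arctan2(L[1],L[0])),w.mean(0))
E
```

```text
scene red [346 320   3   2   3] [347.         320.66666667] [161.8 165.  169.  170.  170.8]
  bright 161.0 ((347.5, 320.5), (1.4142135381698608, 0.0), -135.0)
[[588.8, 148.5], [588.8, 148.5], [588.3, 146.8], [588.3, 146.8]] ctr [588.5 147.6  93. ] sides 0.0 1.7
scene yel [245 263  36  43 691] [263.00578871 279.59768452] [114. 120. 197. 202. 205.]
  bright 158.0 ((261.5, 274.5), (18.582456588745117, 29.121761322021484), 56.3099365234375)
[[604.9, 9.6], [566.8, 14.5], [579.4, 42.0], [615.9, 36.5]] ctr [591.8  25.7  93. ] sides 38.5 30.3Traceback (most recent call last):
  File "<stdin>", line 7, in <module>
    return _wrapfunc(a, 'argmax', axis=axis, out=out, **kwds)
    return bound(*args, **kwds)
ValueError: attempt to get argmax of an empty sequence
```

```bash
sed -i 's/(0,200,60),(5/(0,165,60),(6/; s/(174,200,60)/(172,165,60)/' h.py
cat > m.py <<'E'
from h import *
import sys
t=sys.argv[1]
im={n:cv2.imread(f"pics/{n}{t}.png")[:,:,::-1].copy() for n in("scene","top")}
for n in im:
    hsv,red,yel=masks(im[n])
    for nm,m in(("red",red),("yel",yel)):
        k,l,s,c=cv2.connectedComponentsWithStats(m)
        if k<2: print(n,nm,"none"); continue
        i=1+np.argmax(s[1:,4]); v=hsv[:,:,2][l==i]
        th,_=cv2.threshold(v.reshape(-1,1),0,255,cv2.THRESH_OTSU)
        m2=((l==i)&(hsv[:,:,2]>th)).astype(np.uint8)
        cs=max(cv2.findContours(m2,0,2)[0],key=cv2.contourArea)
        b=cv2.minAreaRect(cs)
        bp=cv2.boxPoints(b); w=onz(n,bp,93); print(n,nm,s[i],th,"px",np.round(b[0],1),"ctr",w.mean(0).round(1),"sides",np.linalg.norm(w[1]-w[0]).round(1),np.linalg.norm(w[2]-w[1]).round(1))
a=im["top"][160:390,165:405]; cv2.imwrite(f"pics/crop{t}t.png",cv2.resize(a,None,fx=2.5,fy=2.5,interpolation=2)[:,:,::-1])
a=im["scene"][170:380,220:510]; cv2.imwrite(f"pics/crop{t}s.png",cv2.resize(a,None,fx=2.7,fy=2.7,interpolation=2)[:,:,::-1])
hsv,_,_=masks(im["top"])
g=cv2.inRange(hsv,(0,0,140),(180,40,255))
k,l,s,c=cv2.connectedComponentsWithStats(g)
for i in range(1,k):
    if s[i,4]>800:
        cs=cv2.findContours((l==i).astype(np.uint8),0,2)[0]; bp=cv2.boxPoints(cv2.minAreaRect(max(cs,key=cv2.contourArea)))
        w=onz("top",bp,79)
        e1,e2=w[1]-w[0],w[2]-w[1]; L=e1 if np.linalg.norm(e1)>np.linalg.norm(e2) else e2
        print("tube",w.round(1)[:,:2].tolist(),np.linalg.norm(e1),np.linalg.norm(e2),"ang",np.degrees(np.arctan2(L[1],L[0])),w.mean(0).round(1))
E
python3 m.py 0
python3 - <<'E'
from h import *
print("holes/button/",onz("top",[(236,260),(223.5,314),(315.5,275),(305,330)],79).round(1))
print(onz("scene",[(450.5,249),(411.5,279.5),(382,208),(343,231)],79).round(1))
E
```

```text
scene red [ 337  301   38   64 1138] 134.0 px [355.9 314.4] ctr [575.6 150.1  93. ] sides 38.9 29.8
scene yel [245 263  36  43 691] 158.0 px [261.5 274.5] ctr [591.8  25.7  93. ] sides 38.5 30.3
top red [237 185  23  24 418] 137.0 px [247.2 195.3] ctr [574.5 146.5  93. ] sides 32.2 26.3
top yel none
tube [[331.4, 208.0], [508.6, 176.3], [501.2, 143.3], [325.0, 176.4]] 179.96186655602622 33.84471442737113 ang -10.13567302633914 [416.5 176.   79. ]
tube [[309.5, 95.2], [486.7, 63.8], [479.4, 25.4], [303.0, 58.5]] 179.9496680174871 39.07908729786474 ang -10.047299500281955 [394.6  60.7  79. ]
tube [[385.8, -340.5], [387.1, -361.1], [290.9, -358.7], [289.8, -338.7]] 20.5600110262764 96.27351318850172 ang 178.62294945848248 [ 338.4 -349.8   79. ]
holes/button/ [[479.8 162.2  79. ]
 [401.1 177.4  79. ]
 [457.8  45.3  79. ]
 [378.8  59.9  79. ]]
[[402.5 182.6  79. ]
 [480.8 168.1  79. ]
 [381.8  65.1  79. ]
 [456.2  49.2  79. ]]
```

```bash
sleep 2
```

```text
(no output)
```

Checks on the measurements:
- The sizes agree with those given: top face 36x30, tube 180x33, holes 80 mm apart, blocks 120 mm apart.
- The two views differ by about 4 mm in y, so I take the mean.
- The red block is at about (575,148), the slide direction is about -10.3°, and about 38 mm is left to slide.

Next I work out the approach.

```bash
cat > d.py <<'E'
from h import *
import sys
x,y,z,yaw=map(float,sys.argv[1:5])
s=r.sense(); A=R.from_euler("xyz",s["tcp_rot"])
B=R.from_euler("xyz",[180,0,yaw],degrees=True)
print(s["clock"],s["eef_pos"].round(1),np.degrees(s["tcp_rot"]).round(2),s["contact_force"].round(1),s["opening"],s["qpos"].round(2))
print("cm",(A.inv().apply(np.array([x,y,z])-s["eef_pos"])/10).round(2),"deg",np.degrees((A.inv()*B).as_rotvec()).round(2))
E
python3 d.py 575 148 170 169.7
```

```text
0.1 [262.5 566.8 230.7] [-179.93    0.    155.15] [ 0.7 -0.2  0. ] 1.0018622047293424 [ 1.13  0.35  1.63 -0.    1.16 -0.  ]
cm [-45.95 -24.86   6.1 ] deg [-7.000e-02 -1.000e-02 -1.455e+01]
```

Call:
jog_arm:
  series:
    - [[-46,-24.9,4,0,0,-14.6,6],[-46,-24.9,4,0,0,-14.6,6],[-46,-24.9,4,0,0,-14.6,6],[-46,-24.9,4,0,0,-14.6,6],[-46,-24.9,4,0,0,-14.6,6]]
  newtons: 30

```text
clock: 0.72
eef_pos: [449.2, 316.4, 207.3]
tcp_rot: [-3.142, 0.0, 2.963]
contact_force: [0.9, 0.9, 0.4]
opening: 0.705
```

```bash
python3 d.py 575 148 170 169.7
```

```text
0.725 [449.2 316.4 207.3] [-180.      0.    169.76] [0.9 0.9 0.4] 0.7054151508589528 [ 0.61  0.26  1.82 -0.    1.06 -0.78]
cm [-15.37 -14.34   3.73] deg [-0.    0.    0.06]
```

Call:
jog_arm:
  series:
    - [[-15.4,-14.3,2.5,0,0,0,6],[-15.4,-14.3,2.5,0,0,0,6],[-15.4,-14.3,2.5,0,0,0,6],[-15.4,-14.3,3.7,0,0,0,6],[-15.4,-14.3,3.7,0,0,0,6]]

```text
clock: 1.35
eef_pos: [574.3, 148.3, 169.1]
tcp_rot: [-3.14, -0.002, 2.96]
contact_force: [-0.2, -0.1, 0.1]
opening: 0.708
```

```bash
python3 d.py 575 148 57 169.7
python3 - <<'E'
from h import *
for n in("scene","top"): cv2.imwrite(f"pics/{n}1.png",r.grab_frame(n)[:,:,::-1])
E
```

```text
1.35 [574.3 148.3 169.1] [-1.7993e+02 -1.3000e-01  1.6959e+02] [-0.2 -0.1  0.1] 0.7075558516498545 [ 0.25  0.37  1.76 -0.    1.01 -1.14]
cm [-0.1  -0.   11.21] deg [-0.07 -0.13 -0.11]
```

View pics/scene1.png

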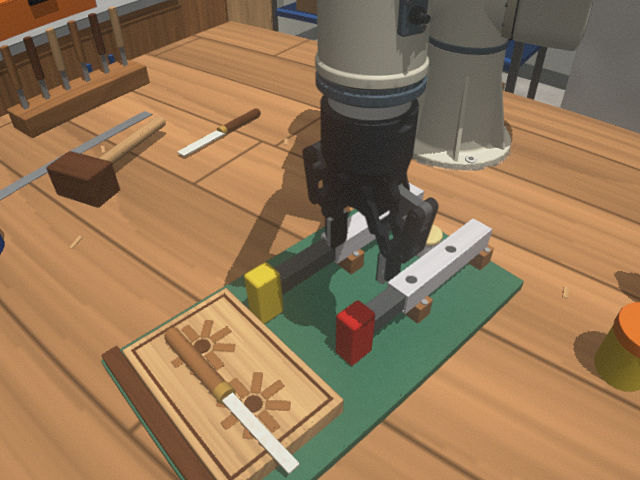

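View pics/top1.png

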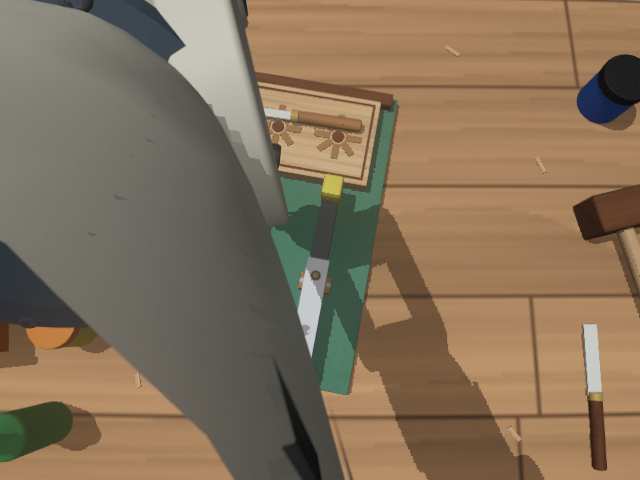

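The scene view shows the finger tips at about (338,243) and (388,278), over the tubes rather than the red block at (356,320). I project the expected tip positions to see whether height accounts for this.

```bash
python3 - <<'E'
from h import *
c=r.calibration("scene");Rm=R.from_euler("xyz",c["attitude"]).as_matrix()
s=r.sense();A=R.from_euler("xyz",s["tcp_rot"]).as_matrix()
P=np.array([s["eef_pos"]+A@np.array(v) for v in([0,0,0],[0,30,-6],[0,-30,-6])]+[[575,148,93]])
rv=cv2.Rodrigues(Rm.T)[0]
print(cv2.projectPoints(P,rv,-Rm.T@c["origin"],c["mtx"],c["dist"])[0].round(1).reshape(-1,2))
E
```

```text
[[360.3 262.9]
 [383.4 274.4]
 [339.2 243.6]
 [354.8 312.9]]
```

The projected tips match the picture, so alignment is good. I descend, with the tips ending at about z=55.

Call:
jog_arm:
  series:
    - [[-0.1,0,4,0,0,0,6],[-0.1,0,7,0,0,0,6],[-0.1,0,9.5,0,0,0,6],[-0.1,0,11.4,0,0,0,6],[-0.1,0,11.4,0,0,0,6]]

```text
clock: 2.08
eef_pos: [574.4, 150.4, 55.7]
tcp_rot: [-3.141, -0.002, 2.964]
contact_force: [0.1, 1.3, 0.4]
opening: 0.705
```

```bash
python3 d.py 575 148 55 169.7
python3 - <<'E'
from h import *
cv2.imwrite("pics/scene2.png",cv2.resize(r.grab_frame("scene")[170:380,220:510],None,fx=2.7,fy=2.7)[:,:,::-1])
E
```

```text
2.075 [574.4 150.4  55.7] [-1.7995e+02 -1.1000e-01  1.6981e+02] [0.1 1.3 0.4] 0.7047670339594903 [ 0.25  0.52  1.83  0.    0.8  -1.14]
cm [-0.1  -0.23  0.07] deg [-0.05 -0.11  0.11]
```

View pics/scene2.png

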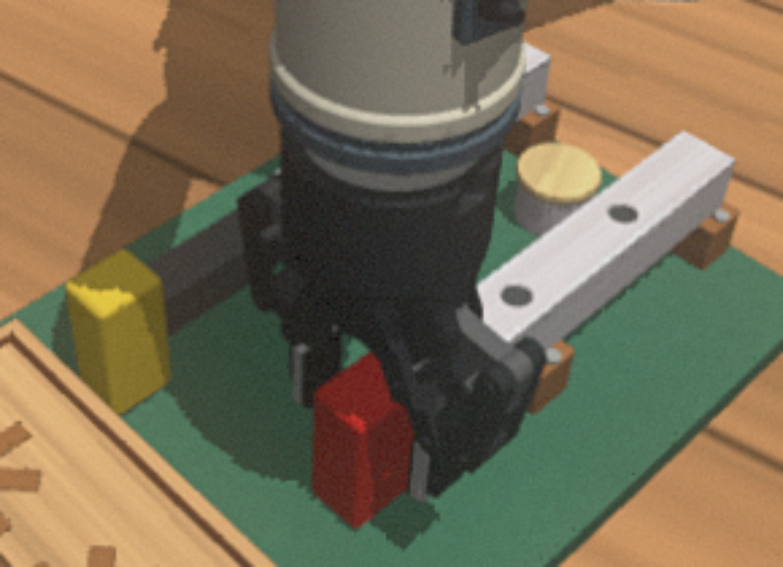

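The fingers straddle the red block and are clear of the yellow one. I close gently and watch the force.

Call:
jog_arm:
  series:
    - [[-0.1,-0.1,0,0,0,0,4.2],[-0.1,-0.1,0,0,0,0,3.6],[-0.1,-0.1,0,0,0,0,3.2],[-0.1,-0.1,0,0,0,0,3.2]]
  newtons: 25

```text
clock: 2.62
eef_pos: [576.6, 147.5, 57.4]
tcp_rot: [-3.14, 0.001, 2.963]
contact_force: [-1.3, -7.5, 5.4]
opening: 0.377
```

```bash
python3 d.py 575 148 55 169.7
```

```text
2.625 [576.6 147.5  57.4] [-1.7993e+02  5.0000e-02  1.6975e+02] [-1.3 -7.5  5.4] 0.3767356261286675 [ 0.25  0.52  1.82 -0.    0.8  -1.14]
cm [0.17 0.02 0.24] deg [-0.07  0.05  0.05]
```

One pad touches first, with -7.5 N in y. I shift 1.5 mm that way and close fully.

Call:
jog_arm:
  series:
    - [[0,-0.1,0,0,0,0,3.2],[0,-0.15,0,0,0,0,2.8],[0,-0.15,0,0,0,0,2.5],[0,-0.15,0,0,0,0,2.5]]
  newtons: 25

```text
clock: 3.12
eef_pos: [576.4, 146.5, 57.3]
tcp_rot: [-3.141, 0.001, 2.962]
contact_force: [-0.4, -6.2, 6.7]
opening: 0.349
```

```bash
python3 d.py 575 148 55 169.7
```

```text
3.125 [576.4 146.5  57.3] [-1.7997e+02  4.0000e-02  1.6972e+02] [-0.4 -6.2  6.7] 0.3493506999490473 [ 0.25  0.52  1.83 -0.    0.8  -1.14]
cm [0.16 0.12 0.23] deg [-0.03  0.04  0.02]
```

Gripped (opening 29.8 mm). Now I pull outward, which is tool -x.

Call:
jog_arm:
  series:
    - [[-0.6,-0.1,0,0,0,0,2.5],[-1.2,-0.1,0,0,0,0,2.5],[-1.8,-0.1,0,0,0,0,2.5],[-2.4,-0.1,0,0,0,0,2.5],[-2.4,-0.1,0,0,0,0,2.5]]

```text
clock: 3.75
eef_pos: [600.0, 142.0, 57.4]
tcp_rot: [3.141, 0.001, 2.962]
contact_force: [-1.2, -0.5, 6.1]
opening: 0.346
```

```bash
python3 d.py 575 148 55 169.7
python3 - <<'E'
from h import *
cv2.imwrite("pics/scene3.png",cv2.resize(r.grab_frame("scene")[170:380,220:510],None,fx=2.7,fy=2.7)[:,:,::-1])
E
```

```text
3.75 [600.  142.   57.4] [1.7997e+02 4.0000e-02 1.6972e+02] [-1.2 -0.5  6.1] 0.34561664968431177 [ 0.23  0.54  1.78  0.    0.82 -1.16]
cm [2.56 0.14 0.23] deg [0.03 0.04 0.02]
```

View pics/scene3.png

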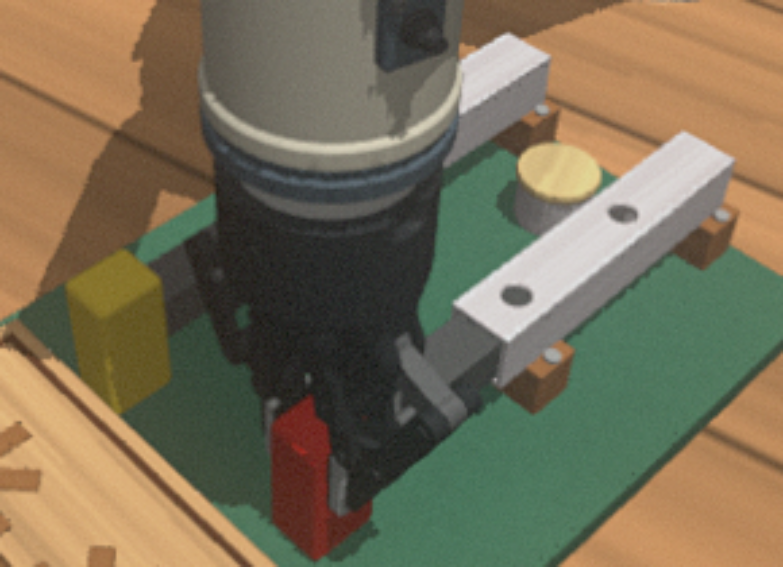

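The block moved about 24 mm with the gripper. The outer hole at crop (517,295) is still dark, and about 14 mm remains, so I go slower.

Call:
jog_arm:
  series:
    - [[-0.4,0,0,0,0,0,2.5],[-0.8,0,0,0,0,0,2.5],[-1.0,0,0,0,0,0,2.5],[-1.2,0,0,0,0,0,2.5],[-1.2,0,0,0,0,0,2.5]]

```text
clock: 4.42
eef_pos: [612.0, 139.8, 57.4]
tcp_rot: [3.141, 0.001, 2.962]
contact_force: [0.8, -0.9, 5.0]
opening: 0.351
```

```bash
python3 d.py 575 148 55 169.7
python3 - <<'E'
from h import *
cv2.imwrite("pics/scene4.png",cv2.resize(r.grab_frame("scene")[170:380,220:510],None,fx=2.7,fy=2.7)[:,:,::-1])
E
```

```text
4.425 [612.  139.8  57.4] [1.7997e+02 8.0000e-02 1.6972e+02] [ 0.8 -0.9  5. ] 0.3507713277549093 [ 0.22  0.56  1.75 -0.    0.83 -1.17]
cm [3.79 0.15 0.23] deg [0.03 0.08 0.02]
```

View pics/scene4.png

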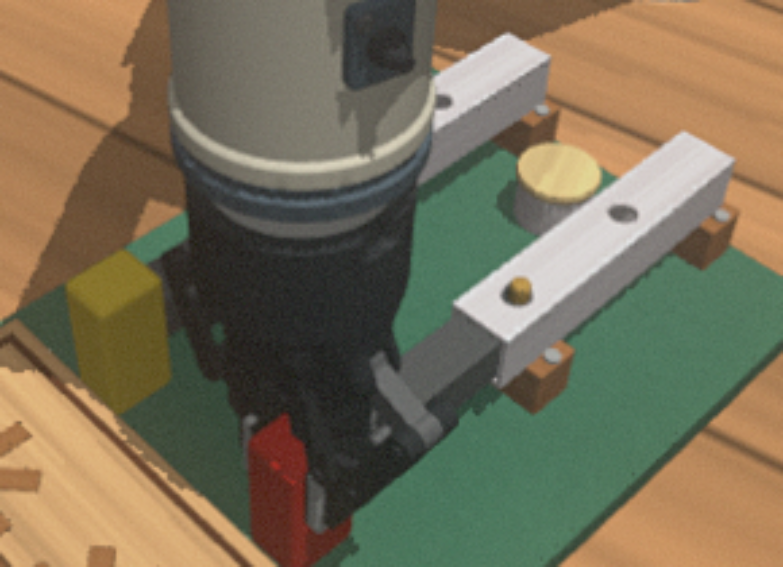

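The brass button is up through the outer hole at crop (519,290). I nudge 1 mm further to centre it in its play, then open the gripper.

Call:
jog_arm:
  series:
    - [[-0.1,0,0,0,0,0,2.5],[-0.1,0,0,0,0,0,2.5],[-0.1,0,0,0,0,0,4.5],[-0.1,0,0,0,0,0,5.5],[-0.1,0,0,0,0,0,5.5]]

```text
clock: 5.1
eef_pos: [612.1, 139.7, 56.3]
tcp_rot: [-3.142, -0.0, 2.963]
contact_force: [0.2, -0.4, 0.1]
opening: 0.644
```

```bash
python3 d.py 575 148 55 169.7
```

```text
5.1 [612.1 139.7  56.3] [-1.8000e+02 -2.0000e-02  1.6975e+02] [ 0.2 -0.4  0.1] 0.6435995568954335 [ 0.22  0.56  1.75  0.    0.83 -1.17]
cm [3.8  0.16 0.13] deg [-0.   -0.02  0.05]
```

Released and force-free. I go straight up, then back clear of the cameras' view.

Call:
jog_arm:
  series:
    - [[0,0,-3,0,0,0,5.5],[0,0,-8,0,0,0,5.5],[0,0,-13,0,0,0,5.5],[0,6,-16,0,0,0,5.5],[0,12,-17,0,0,0,5.5]]

```text
clock: 5.72
eef_pos: [634.4, 256.0, 228.9]
tcp_rot: [3.14, 0.003, 2.961]
contact_force: [1.0, 0.4, -0.5]
opening: 0.641
```

Call:
jog_arm:
  series:
    - [[5,6,0,0,0,0,5.5],[10,12,0,0,0,0,5.5],[15,18,0,0,0,0,5.5],[20,24,0,0,0,0,5.5],[20,24,0,0,0,0,5.5]]

```text
clock: 6.35
eef_pos: [477.8, 528.5, 226.0]
tcp_rot: [3.142, 0.0, 2.963]
contact_force: [0.4, -0.1, -0.2]
opening: 0.64
```

```bash
python3 - <<'E'
from h import *
for n in("scene","top"): cv2.imwrite(f"pics/{n}5.png",r.grab_frame(n)[:,:,::-1])
print(r.sense()["eef_pos"],r.sense()["contact_force"])
E
python3 m.py 5
```

```text
[475.25509702 531.98312606 225.65757593] [ 0.91407892 -0.53730841 -1.14492462]
scene red [ 312  318   39   65 1290] 139.0 px [331.4 332.8] ctr [612.  143.3  93. ] sides 38.1 29.5
scene yel [596 341  44  50 698] 96.0 px [633.3 385.5] ctr [489.8 432.2  93. ] sides 30.2 11.5
top red [243 162  22  24 409] 140.0 px [252.7 172.4] ctr [610.2 139.5  93. ] sides 32.9 26.3
top yel [ 85 304   1   1   1] 0.0 px [ 85. 304.] ctr [413.5 374.9  93. ] sides 0.0 0.0
tube [[355.2, 203.0], [508.4, 175.7], [501.2, 143.3], [348.8, 171.9]] 155.59952771209075 33.151854745530024 ang -10.119917074696525 [428.4 173.5  79. ]
tube [[309.5, 95.2], [486.7, 63.6], [479.3, 25.2], [302.9, 58.5]] 180.01630050968132 39.08937627846572 ang -10.118870130135459 [394.6  60.6  79. ]
tube [[385.8, -340.5], [387.1, -361.1], [289.5, -358.7], [288.5, -338.7]] 20.599447403932558 97.63620070670497 ang 178.5982204646517 [ 337.7 -349.8   79. ]
```

View pics/crop5s.png

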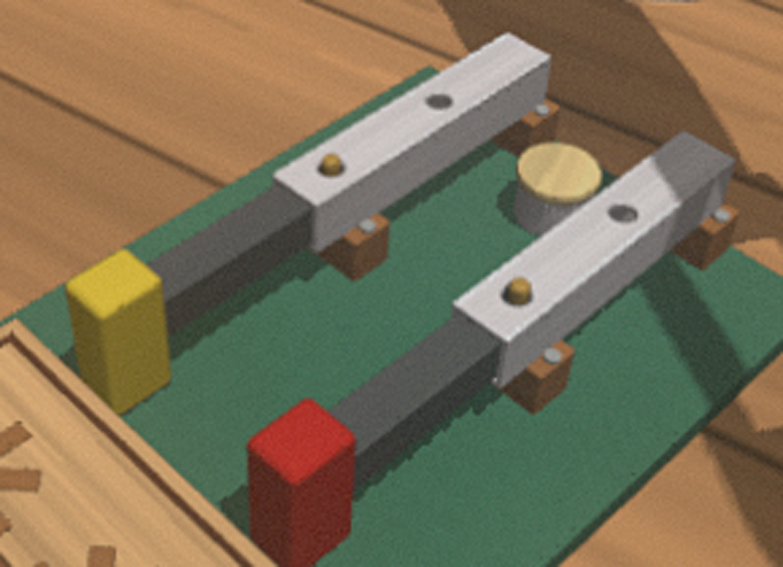

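View pics/top5.png

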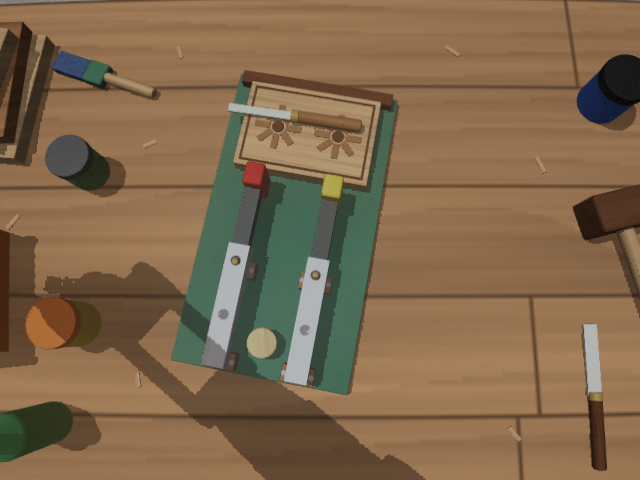

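Both buttons stand up the same way, at crop (332,165) and (518,291). Red is about 1 mm short of level with yellow, within the play, and yellow has not moved in the image. Handing in.

```bash
python3 -c "
from rig import r
print(r.sense()['clock'],r.sense()['qvel'].round(3));print(r.sign_off())"
```

```text
6.45 [-0.075 -0.017  0.033 -0.049  0.006 -0.063]
the job is handed in; nothing more can be done
None
```

I gripped the red block, slid it about 37 mm out towards the panel until its brass button popped up through the outer hole, then let go and moved the arm clear. The job was handed in at 6.45 s of the 32 s allowed; no verdict is reported.

**Last checks:**
- **Button:** it shows up through the outer hole after release, standing like the yellow stop's button.
- **Slide:** the red block is about 1 mm short of level with the yellow one, which puts it at about 79 mm, within the 2 mm play. That 1 mm uses the yellow position from the first picture.
- **Yellow stop:** it looks unmoved in both final views.
- **Gripper:** it was well away from everything, with force readings near zero. The arm was still settling slightly at hand-in.

**What disagreed or failed:**
- The two cameras differed by about 4 mm in y, so I used the mean.
- When I closed the gripper, one pad touched first (about 7.5 N), and I corrected it with a 1.5 mm shift.
- The colour mask for the yellow block failed in the final pictures, where it picked up something else. I therefore judged the yellow block by eye, and that its tube measures the same as at the start.

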